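# Reset, then start, the engine test unit

### The arm

A 6-joint arm with a two-finger parallel gripper is mounted at the origin on the work surface. World frame = base frame: x ahead of the robot, y to its left, z up, the work surface at z = 0. Lengths are in mm, angles in degrees, forces in N, time in s.
With the tool pointing down it reaches from about 325 to 925 mm from the base axis. Payload 3.1 kg.
Tool frame: the origin (TCP) lies at the very end of the fingers, on their centre line; the grasp point (between the pads) lies grasp_offset behind it (grasp_offset is the distance from the TCP to the grasp point, in mm); z points along the fingers, x is the direction in which the jaws open and shut, and the axes are right-handed (so a half turn about z gives the same grasp; the last joint's range is limited). The gripper opens to 85 mm and grips with 20 to 120 N. Pads are 22 mm wide; open, the fingers measure 114 mm over their backs; the gripper's body (76 mm by 85 mm) begins 54 mm behind the grasp point. The pads swing forward as they close: fully open they stand 13 mm farther back than shut.
Start: joints at [-82.345, 12.427, 92.441, -0, 75.132, -6.429], TCP at [152.104, -606.221, 231.3] pointing down, gripper open.
Joint ranges: [-157.48, 157.48], [-44.54, 120.13], [17.64, 146.25], [-64.5, 244.5], [7.68, 150.69], [-147.95, 147.95]. Speed limits (degrees/s): [159.86, 159.86, 180, 180, 180, 180].

### API

Orientations are given as [roll, pitch, yaw] about the fixed x, y, z axes, in that order (R = Rz(yaw) Ry(pitch) Rx(roll)).
In Python, from station import * gives the robot as it stands. Calls block until the motion is done:
- goto(position, orientation): joint-space move of the TCP to a pose.
- move_l(position, attitude=None, speed=150): straight line of the TCP; attitude=None keeps the orientation; speed is the mean speed in mm/s.
- move_j(angles): joint-space move.
- grip(opening, squeeze=None): finger opening in mm; squeeze is the grip in N (None keeps the last); returns when the fingers have stopped.
- wait(seconds).
- solve_ik(position, orientation): joint angles nearest the present ones, or None.
- get_obs(): the state.
- get_image(name): name is "side" or "top" or "wrist"; returns the picture (480x640x3 uint8, red, green, blue); there is no depth.
- get_calibration(name): a dict with "fx", "fy", "cx", "cy" (pixels), "R" (3x3) and "t" (3): a world point X has camera coordinates R X + t; the wrist camera has in their place "mount" (4x4, takes a point from camera to tool coordinates, whose origin is the TCP and whose axes are the tool frame's). Camera axes: x right, y down, z forward; pixel columns grow to the right and rows downward; lengths in mm; the calibration is good to about 2 mm. The wrist camera is an equidistant fisheye: a pixel r from the principal point sees the ray r / f radians off the axis. A picture is of the moment at which its call begins: read the wrist's pose just before it. get_calibration takes no time and is no camera call.
A pose or a line that the arm cannot do raises Unreachable and nothing moves.
- sign_off(): hands the job in, once; it reports no verdict.
Trained networks look in the newest picture that a camera, given by its name, has taken for a name from the list of things; names that differ only in an ending like _2 or _b are one class to them, and where a whole thing is asked for, a point or a joint stands for the part that bears it (a point fixed in the world has none). Each returns a list of dicts, best first, with "score" (0 to 1); they miss things now and then, are a little off and sometimes report something else, mostly with a low value. They report only what shows in the picture. A call takes as long as a camera call.
- spot_in(name, camera): "extent" ([centre column, centre row, width, height] in pixels, round what is visible of it).
- regions_of(name, camera): "region" (480x640 bool, what is visible of it) and "extent" ([centre column, centre row, width, height] in pixels, round what is visible of it).
The state is a dict: "t": time; "joint_pos": joint angles; "qvel": joint speeds; "effort": joint torques, N m; "tcp_pos": TCP position; "ee_rot": TCP orientation; "wrist_force": force on the tool from outside, world axes, zero at the start; "moment": the same for the moment, N m; "grip_width": finger opening in mm.
Only numpy, scipy, OpenCV 4.12 (cv2) and the standard library are available. Lean on these libraries where they do the work, as an engineer would, in place of code of your own. Each camera call takes 0.05 s, during which the arm holds its last target. There are 200 camera calls.

### The job

Bring the engine test unit back on line from its key panel: press the yellow reset key all the way down for a moment and let it come right up again, then do the same with the green start key. Press one key at a time, leave the red and blue keys unpressed, and finish with every key up.

Things in the scene. Friction and masses are not known exactly. Their poses are not given: they have to be found in the camera images.
- yellow_top (a point): top centre of the yellow reset key, a round yellow push key 34 mm across in a 50 mm steel collar. Unpressed: 99 mm above the table, 12 mm above the collar. Goes straight down 8 mm to a stop against a spring (1.2 N to start, 4 N fully down), rises by itself; this point moves with it. z up. Four such keys form an 84 mm square on a low fixed unit; colours change corners
- green_top (a point): top centre of the green start key, a round green push key 34 mm across in a 50 mm steel collar. Unpressed: 99 mm above the table, 12 mm above the collar. Goes straight down 8 mm to a stop against a spring (1.2 N to start, 4 N fully down), rises by itself; this point moves with it. z up. Four such keys form an 84 mm square on a low fixed unit; colours change corners
- red_top (a point): top centre of the red stop key, a round red push key 34 mm across in a 50 mm steel collar. Same size, height, travel and spring as the yellow key. All four are on the grey panel of a low aluminium test unit with black top, 340 x 220 x 75 mm; nothing on it is taller than the keys
- blue_top (a point): top centre of the blue self-test key, a round blue push key 34 mm across in a 50 mm steel collar. Same size, height, travel and spring as the yellow key. All four are on the grey panel of a low aluminium test unit with black top, 340 x 220 x 75 mm; nothing on it is taller than the keys

How it is judged (in metres and radians):
On the way, in this order (a step that is already met when the one before it is completed fails the run):
1. the yellow key is down (more than 5.5 mm) with the green key up (within 2 mm) (distance of yellow_top from where it was at the start of the episode above 0.0055 m and distance of green_top from where it was at the start of the episode below 0.002 m), for 0.1 s.
2. the yellow and green keys are both up again (within 2 mm) (distance of each of yellow_top, green_top from where it was at the start of the episode below 0.002 m), for 0.05 s.
3. the green key is down (more than 5.5 mm) with the yellow key up (within 2 mm) (distance of green_top from where it was at the start of the episode above 0.0055 m and distance of yellow_top from where it was at the start of the episode below 0.002 m), for 0.1 s.
At the end, for the whole second after the job is handed in: all four keys are up again, each within 2 mm of its unpressed place (all of step 2 and distance of each of red_top, blue_top from where it was at the start of the episode below 0.002 m); the robot touches nothing.
It fails at once if the red or the blue key is pressed by more than 3 mm (distance of any of red_top, blue_top from where it was at the start of the episode above 0.003 m).
It fails at once if the yellow and green keys are both pressed by more than 3 mm at the same time (distance of each of yellow_top, green_top from where it was at the start of the episode above 0.003 m).
It also fails if it takes over 27 s, if anything falls off the work surface, if the arm or the gripper's body presses on something with over 40 N, if the wrist force passes 120 N, or if a joint passes its speed limit or range.

## Working session

There is one attempt and no reset: what is moved stays moved. The work goes in short steps, each a Python script; the robot and the scene stay as the last script left them, time stands still between calls to the robot, and variables do not carry over. Pictures are saved under pics/ and viewed, on a budget of 10 in all, crops included, one or two more only if the job needs it, and the job is handed in when it is done.

```bash
mkdir -p pics; cat > h.py <<'E'
from station import *
import numpy as np, cv2
def ray(cam,u,v,z):
    c=get_calibration(cam); R=np.array(c["R"]);t=np.array(c["t"])
    d=R.T@np.array([(u-c["cx"])/c["fx"],(v-c["cy"])/c["fy"],1]); o=-R.T@t
    return o+d*(z-o[2])/d[2]
K=["yellow_top","green_top","red_top","blue_top"]
E
python3 - <<'E'
from h import *
ims=[]
for cam in ["top","side"]:
    im=get_image(cam)
    c=get_calibration(cam); print(cam,-np.array(c["R"]).T@np.array(c["t"]),c["fx"])
    for k in K:
        for d in spot_in(k,cam)[:2]:
            e=d["extent"]; print(cam,k,round(d["score"],2),np.round(e,1),np.round(ray(cam,e[0],e[1],99 if cam=="top" else 95),1))
    cv2.imwrite(f"pics/{cam}.png",im[:,:,::-1])
o=get_obs();print(o["t"],o["tcp_pos"],o["ee_rot"],o["grip_width"])
E
```

```text
top [429.76183138  25.24484234 757.03861375] 511.85905737500633
top yellow_top 0.76 [379.4 215.3  27.5  25.4] [ 590.7 -100.8   99. ]
top green_top 0.91 [386.5 277.8  26.4  28.7] [507.3 -87.2  99. ]
top red_top 0.7 [441.8 212.6  22.5  26.7] [ 574.3 -182.6   99. ]
top blue_top 0.62 [451.7 270.   30.   25.7] [ 496.8 -172.3   99. ]
side [ 503.5189305  -381.97268503  660.72333049] 548.6508740960904
side yellow_top 0.79 [345.6 316.4  29.7  25.1] [590.3 -99.9  95. ]
side green_top 0.64 [272.5 387.3  35.   33.8] [ 496.9 -168.3   95. ]
side green_top 0.59 [273.9 319.9  30.8  31.9] [508.6 -90.   95. ]
side red_top 0.96 [351.5 389.   35.3  31.3] [ 578.9 -184.9   95. ]
side blue_top 0.92 [272.8 388.8  31.1  32.1] [ 497. -170.   95.]
0.5 [ 152.1265332  -606.19856276  231.26433351] [-1.79997302e+02  3.24881171e-03 -7.59162645e+01] 85.39405963171653
```

View pics/top.png

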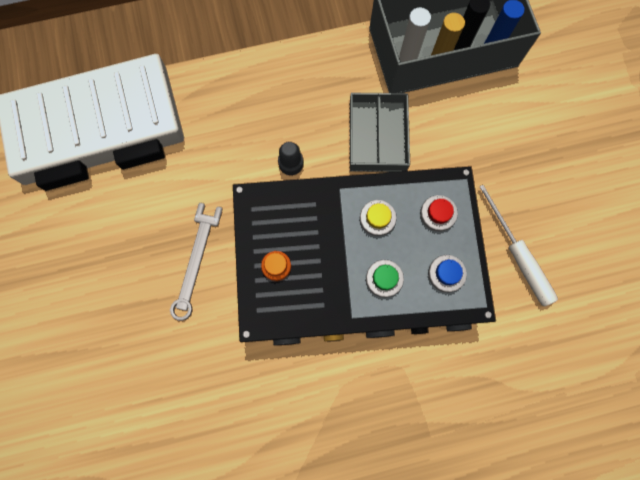

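View pics/side.png

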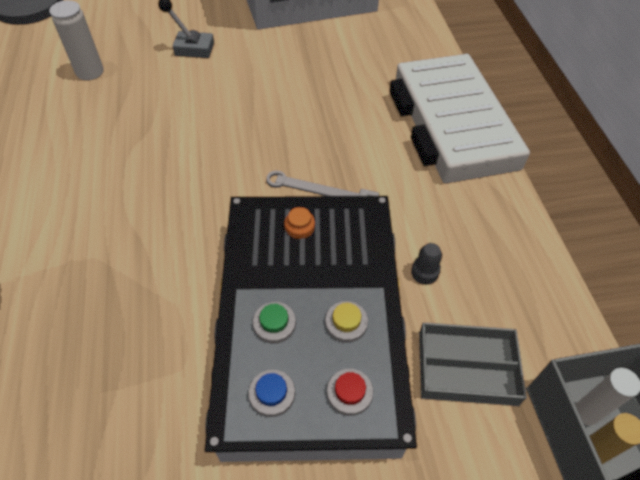

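The top view shows yellow at (379,215), green (386,278), red (441,211) and blue (450,272). The side view agrees, except that one green report at (272,387) is really the blue key. Next I'll refine the positions with a square fit, then shut the gripper and hover above yellow.

```bash
python3 - <<'E'
from h import *
import json
P={}
prior=dict(yellow_top=(590.5,-100),green_top=(508,-88),red_top=(577,-184),blue_top=(497,-171))
for cam in ["top","side"]:
    im=cv2.imread(f"pics/{cam}.png"); hsv=cv2.cvtColor(im,cv2.COLOR_BGR2HSV)
    for k in K:
        c=get_calibration(cam); X=np.array(c["R"])@np.array([*prior[k],99])+np.array(c["t"])
        u=c["fx"]*X[0]/X[2]+c["cx"]; v=c["fy"]*X[1]/X[2]+c["cy"]
        m=((hsv[:,:,1]>110)&(hsv[:,:,2]>150)).astype(np.uint8) # bright top face
        yy,xx=np.mgrid[:480,:640]; m&=((xx-u)**2+(yy-v)**2<20**2).astype(np.uint8)
        q=[xx[m>0].mean(),yy[m>0].mean()]; p=ray(cam,*q,99)[:2]; P.setdefault(k,[]).append(p); print(cam,k,m.sum(),np.round(q,1),p.round(1))
M=np.array([np.mean(P[k],0) for k in K])
# square: y,g,b,r cyclic -> similarity fit of 84 mm square
S=np.array([[42,42],[-42,42],[42,-42],[-42,-42]],float)
c=M.mean(0);U,_,Vt=np.linalg.svd((M-c).T@S);R=U@np.diag([1,np.linalg.det(U@Vt)])@Vt
F=S@R.T+c; print("fit",F.round(1),"resid",(M-F).round(1),"yaw",np.degrees(np.arctan2(R[1,0],R[0,0])))
json.dump(dict(zip(K,F.tolist())),open("fit.json","w"))
y=F[0]
grip(0); print(get_obs()["t"],get_obs()["grip_width"])
goto([y[0],y[1],135],[180,0,-8])
o=get_obs(); print(o["t"],o["tcp_pos"],o["ee_rot"],o["joint_pos"],o["wrist_force"])
ims=[get_image(n)[:,:,::-1] for n in("side","wrist")]
cv2.imwrite("pics/hov.png",cv2.resize(np.hstack(ims),(800,300)))
E
```

```text
top yellow_top 441 [378.9 214.5] [ 591.9 -100.4]
top green_top 418 [385.8 276. ] [509.8 -86.9]
top red_top 424 [441.3 209.4] [ 578.6 -183.3]
top blue_top 449 [450.  271.1] [ 496.1 -169.7]
side yellow_top 534 [346.8 315.1] [ 591.3 -100.5]
side green_top 0 [nan nan] [nan nan]
side red_top 645 [350.6 386. ] [ 578.1 -182.9]
side blue_top 355 [272.7 390.3] [ 496.8 -173. ]<stdin>:12: RuntimeWarning: Mean of empty slice.
  ret = ret.dtype.type(ret / rcount)
Traceback (most recent call last):
numpy.linalg.LinAlgError: SVD did not converge
```

```bash
python3 - <<'E'
from h import *
import json
M=np.array([[591.6,-100.5],[509.3,-87.5],[578.4,-183.1],[496.4,-170.5]])
S=np.array([[42,42],[-42,42],[42,-42],[-42,-42]],float)
c=M.mean(0);U,_,Vt=np.linalg.svd((M-c).T@S);R=U@np.diag([1,np.linalg.det(U@Vt)])@Vt
F=S@R.T+c; print("fit",F.round(1),"resid",(M-F).round(1),"yaw",np.degrees(np.arctan2(R[1,0],R[0,0])))
json.dump(dict(zip(K,F.tolist())),open("fit.json","w"))
y=F[0]
grip(0); print(get_obs()["t"],get_obs()["grip_width"])
goto([y[0],y[1],135],[180,0,-8])
o=get_obs(); print(o["t"],o["tcp_pos"],o["ee_rot"],o["joint_pos"],o["wrist_force"])
ims=[get_image(n)[:,:,::-1] for n in("side","wrist")]
cv2.imwrite("pics/hov.png",cv2.resize(np.hstack(ims),(800,300)))
E
```

```text
fit [[ 591.9 -100.4]
 [ 508.9  -87.4]
 [ 578.9 -183.4]
 [ 495.9 -170.4]] resid [[-0.3 -0.1]
 [ 0.4 -0.1]
 [-0.5  0.3]
 [ 0.5 -0.1]] yaw -8.906617681527697
1.2667 0.07652998104198423
3.675 [ 591.98889608 -101.44846246  135.24004358] [ 1.79978080e+02 -2.85404815e-02 -8.07408650e+00] [-1.64081294e+01  1.50741409e+01  1.00186617e+02 -1.94128582e-02
  6.47078270e+01 -8.32574839e+00] [-1.09535254 -0.42947072  0.54872472]
```

View pics/hov.png

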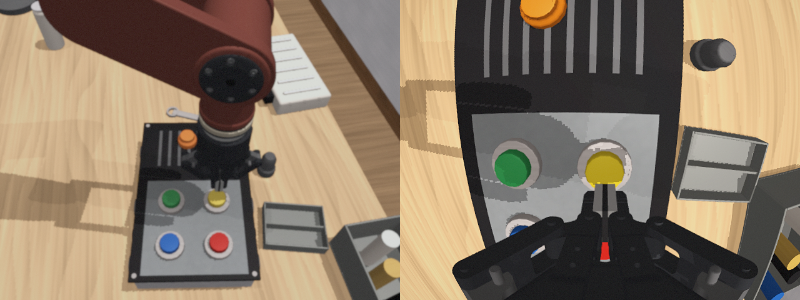

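The square fit leaves residuals of 0.5 mm or less, and the shut fingers sit over the yellow key in both views. Now I'll press, guarded by the wrist force.

```bash
cat >> h.py <<'E'
import json
def press(k):
    x,y=json.load(open("fit.json"))[k]
    move_l([x,y,104],speed=60); wait(0.2)
    f0=np.array(get_obs()["wrist_force"])
    for z in [100,97,95,93,92,91,90,89,88]:
        move_l([x,y,z],speed=30); wait(0.12)
        o=get_obs(); f=np.array(o["wrist_force"])-f0
        print(k,z,round(o["t"],2),np.round(o["tcp_pos"],1),f.round(1))
        if f[2]>9: break
    wait(0.2); im=get_image("side"); move_l([x,y,130],speed=100); wait(0.2)
    o=get_obs();print("up",o["t"],(np.array(o["wrist_force"])-f0).round(1)); return im
E
python3 - <<'E'
from h import *
a=press("yellow_top"); b=get_image("side")
cv2.imwrite("pics/y.png",cv2.resize(np.hstack([a,b])[250:,:,::-1],(800,144)))
cv2.imwrite("pics/y.png",np.hstack([i[260:460,200:420,::-1] for i in(a,b)]))
E
```

```text
yellow_top 100 5.04 [ 591.9 -100.4   99.9] [0.  0.1 0.2]
yellow_top 97 5.41 [ 592.3 -100.5   97.4] [0.7 0.8 1.3]
yellow_top 95 5.78 [ 592.3 -100.5   95.3] [ 1.1 -0.5  1.9]
yellow_top 93 6.14 [ 592.3 -100.5   93.3] [ 2.2 -0.1  2.4]
yellow_top 92 6.51 [ 592.3 -100.5   92.2] [ 2.2 -0.2  3.1]
yellow_top 91 6.88 [ 592.2 -100.5   91.2] [ 2.5 -0.7  3.4]
yellow_top 90 7.24 [ 592.3 -100.5   91. ] [0.5 0.5 6.8]
yellow_top 89 7.61 [ 592.4 -100.5   91. ] [-1.   0.3 11.5]
up 8.6167 [ 0.3 -0.1  0.1]
```

View pics/y.png

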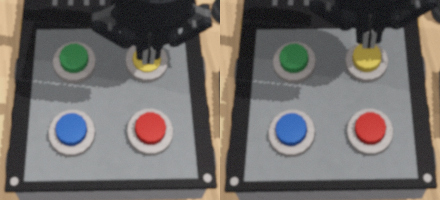

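Yellow went to its stop at z = 91.0 (8 mm), following the spring curve, and is up again in the right-hand crop. Green, red and blue look unpressed. Now green.

```bash
python3 - <<'E'
from h import *
x,y=json.load(open("fit.json"))["green_top"]
move_l([x,y,130],speed=120)
a=press("green_top"); move_l([x,y,200],speed=150); b=get_image("side")
o=get_obs(); print(o["t"],o["tcp_pos"],o["wrist_force"])
cv2.imwrite("pics/g.png",np.hstack([i[260:460,200:420,::-1] for i in(a,b)]))
E
```

```text
green_top 100 10.7 [508.9 -87.4 100. ] [-0.9 -0.2  0.6]
green_top 97 11.07 [509.3 -87.5  97.3] [-0.6 -0.2  2.2]
green_top 95 11.43 [509.3 -87.5  95.3] [-0.5 -0.3  3.5]
green_top 93 11.8 [509.3 -87.5  93.2] [ 1.2 -0.9  4.8]
green_top 92 12.17 [509.3 -87.5  92.2] [ 1.4 -0.3  3.6]
green_top 91 12.53 [509.2 -87.5  91.2] [ 2.4 -0.8  4.6]
green_top 90 12.9 [509.3 -87.5  91. ] [ 0.6 -0.5  9.3]
up 13.9 [-0.6  0.8  0.6]
14.5667 [507.96869759 -87.12169435 198.60823146] [-0.54278001  0.4043298  -0.40192134]
```

View pics/g.png

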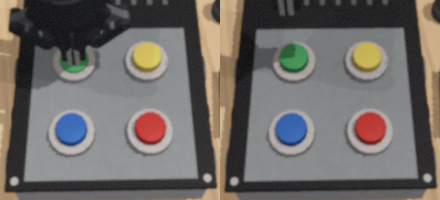

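Green reached its stop at z = 91.0. In the right-hand crop all four keys are up and the gripper is clear.

```bash
python3 -c "
from station import *
sign_off()"
```

```text
the job is handed in; nothing more can be done
```

I pressed the yellow reset key and then the green start key, and handed the job in just after t = 14.6 s of the 27 s allowed. `sign_off()` gave no verdict.

- **Positions:** I found the four keys in the top and side pictures and fitted them to the 84 mm square, with residuals of 0.5 mm or less.
- **Presses:** Each key went down with the shut fingers to its stop at z = 91.0, the full 8 mm. The wrist force peaked at about 11.5 N on yellow and 9.3 N on green.
- **Last checks:** The last side picture shows all four keys up and the gripper about 100 mm above the keys. The wrist force was back near zero.
- **Disagreements:** The network once reported the blue key as green in the side view. My colour mask also missed green there, so green's position came from the top-view mask and the networks' reports in both views. The square fit and the press itself agreed with it.

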